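# Hang the tea sign on the stall's display stand

## Robot

A 7-joint arm with a two-finger parallel gripper is mounted at the origin on the work surface. World frame = base frame: x ahead of the robot, y to its left, z up, the work surface at z = 0. Lengths are in m, angles in degrees, forces in N, time in s.
With the tool pointing down it reaches from about 0.425 to 0.825 m from the base axis. Payload 3.6 kg.
Tool frame: the origin (TCP) lies on the centre line of the jaws, within the pads' length; the fingertips stand 22 mm ahead of it and the grasp point (between the pads) lies 3 mm ahead of it; y points along the fingers, z is the direction in which the jaws open and shut, and the axes are right-handed (so a half turn about y gives the same grasp; the last joint's range is limited). The gripper opens to 85 mm and grips with 20 to 120 N. Pads are 22 mm wide; open, the fingers measure 114 mm over their backs; the gripper's body (76 mm by 85 mm) begins 54 mm behind the grasp point. The pads swing forward as they close: fully open they stand 13 mm farther back than shut.
Start: joints at [-69.643, 35.231, -0.722, 81.555, 0.464, 63.22, -2.315], TCP at [0.242, 0.603, 0.253] pointing down, gripper open.
Joint ranges: [-178.69, 178.69], [-17.37, 117.87], [-77.05, 75.6], [15.02, 138.74], [-78.02, 258.01], [0.78, 113.62], [-162.83, 162.83]. Speed limits (degrees/s): [159.86, 159.86, 180, 180, 180, 180, 180].

## Interface

Orientations are given as [roll, pitch, yaw] about the fixed x, y, z axes, in that order (R = Rz(yaw) Ry(pitch) Rx(roll)).
In Python, from workcell import get_state, viewer, order gives the robot as it stands.
- The arm moves only by the tool drive_tool, never from a script. Its argument "commands" is a list of rows, each a list of 5 numbers: the opening, from 0 (shut) to 1 (fully open), then the shift along the tool's x, y, z in units of 25 mm (1.0 is 25 mm), then the turn about the tool's y in units of 6 degrees (1.0 is 6 degrees). In form: [[gripper, x, y, z, roll], ...]. A call has exactly 5 rows; each row shifts and turns the commanded pose from where the row before left it, along the tool's axes as they then stand; what a row does not reach is not made up. A row lasts 1/10 s, in which the tool goes at most 50 mm and 8.59 degrees, less where a joint would pass 70% of its speed; a pose out of reach is approached as far as the arm can. A call is refused whole if a number of a shift passes 1 or a number of a turn 1, either way. A call with a gripper value outside its range is refused whole. The fingers move at their own pace and stop on an object; "newtons" is the grip in N (left out, the last holds). Time passes only in rows, so rows that do not move let the fingers close, or fill a call up. It gives the time, the measured TCP pose, the force and the opening at its end, in the units of the state.
- get_state(): the state, without advancing time (a new reading comes with each control period).
- viewer.read_camera(name): name is "side" or "top"; returns the picture (384x512x3 uint8, red, green, blue); there is no depth.
- viewer.camera_info(name): a dict with "camera_matrix" (3x3 intrinsics, pixels), "R" (3x3) and "t" (3): a world point X has camera coordinates R X + t. Camera axes: x right, y down, z forward; pixel columns grow to the right and rows downward; lengths in m; the calibration is good to about 2 mm. A picture is of the moment at which its call begins. camera_info takes no time and is no camera call.
- order.sign_off(): hands the job in, once; it reports no verdict.
The state is a dict: "clock": time; "joint_pos": joint angles; "dq": joint speeds; "tau": joint torques, N m; "tool_pos": TCP position; "orientation": TCP orientation; "ft_force": force on the tool from outside, world axes, zero at the start; "moment": the same for the moment, N m; "finger_gap": finger opening in m.
Only numpy, scipy, OpenCV 4.12 (cv2) and the standard library are available. Lean on these libraries where they do the work, as an engineer would, in place of code of your own. Each camera call takes 0.05 s, during which the arm holds its last target.

## Task

Hang the green tea-leaf sign on the sloping display stand: press the round end of its keyhole over the brass stud so that it lies flat on the board with the keyhole end up the slope, then slide it down the slope until the stud is fully home at the end of the narrow slot, and let go. Leave the red and blue signs where they lie.

Things in the scene. Friction and masses are not known exactly. Their poses are not given: they have to be found in the camera images.
- green_sign: Green plate with pale leaves, 135 (x) x 90 (y) x 6 mm, loose, face up on the table, 0.14 kg. Origin: centre of underside; x to its keyhole end, z out of its face. Keyhole: round end 44 mm wide, centre x=+4; tapers to a slot 15 wide running to +x; a stud at the slot's end sits at x=+38. Wooden grip to hold it by, centre x=-44: 36 along x, 18 thick along y, top 44 above the underside
- red_sign: Red sign with yellow dots, lying on the table, to be left alone. Same size, grip and keyhole as the green sign. Origin: centre of its underside; x to its keyhole end, z up.
- blue_sign: Blue sign with white cups, lying on the table, to be left alone. Same size, grip and keyhole as the green sign. Origin: centre of its underside; x to its keyhole end, z up.
- board: White board of the fixed stand, 205 (x) x 180 (y) mm, sloping 15 degrees, low edge (x=-125) towards the robot, high edge x=+80. Origin: on its face at the foot of the brass stud, 60 mm above the table; x up the slope, z square out of the board. Stud along z: neck 9 mm thick, head 24 mm wide, from 14 to 20 mm above the board. Friction keeps a sign where it is slid to; it does not slide by itself
Not all that is in view belongs to the job. What is shaped like the green_sign but pink is not meant.

How it is judged:
By the outcome, as a careful person would: the job done as asked, in the order asked, and still so for the second after the job is handed in, with the robot touching nothing.
It also fails if it takes over 38 s, if anything falls off the work surface, if the arm or the gripper's body presses on something with over 40 N, if the wrist force passes 120 N, or if a joint passes its speed limit or range.

## Working session

There is one attempt and no reset: what is moved stays moved. The work goes in short steps, Python scripts to look and compute and a tool call to move; the robot and the scene stay as the last step left them, time stands still between calls to the robot, and variables do not carry over. Pictures are saved under pics/ and viewed, and the job is handed in when it is done.

Besides the shell and the picture viewer there is one more tool, called in YAML: its name, and indented under it one key for each argument. drive_tool: Moves the arm, as the interface text tells. Its arguments: {"type":"object","properties":{"commands":{"type":"array"},"newtons":{"type":"number"}},"required":["commands"]}

```bash
mkdir -p pics; ls; python3 - <<'E'
from workcell import get_state, viewer
import cv2,json,numpy as np
print(get_state())
for n in("top","side"):
    im=viewer.read_camera(n); cv2.imwrite(f"pics/{n}0.png",im[:,:,::-1])
    i=viewer.camera_info(n); print(n,{k:np.round(v,4).tolist() for k,v in i.items()})
E
```

```text
pics
{'clock': 0.0, 'joint_pos': array([-69.64258253,  35.28946647,  -0.72306761,  81.64154941,
         0.46492548,  63.21979651,  -2.31637402]), 'dq': array([-0.04127392,  0.00639793, -0.05169631,  0.00597552,  0.05625997,
        0.03741464,  0.01978566]), 'tau': array([ 7.77054743e-05, -4.69218385e+01,  2.59072334e-01, -1.71028876e+01,
        9.93920752e-03,  9.66080348e-03,  1.30931306e-05]), 'tool_pos': array([0.24191383, 0.60253787, 0.2521343 ]), 'orientation': array([-9.01478959e+01, -2.78083563e-03, -2.18730184e+01]), 'ft_force': array([1.02145005, 0.15463957, 0.11914288]), 'moment': array([-0.02161302,  0.01681106, -0.02759975]), 'finger_gap': 0.0855663680394322}
top {'camera_matrix': [[467.5581, 0.0, 254.6274], [0.0, 467.5581, 188.0544], [0.0, 0.0, 1.0]], 'R': [[0.0134, -0.9999, 0.0103], [-0.993, -0.0145, -0.1169], [0.1171, -0.0087, -0.9931]], 't': [-0.0826, 0.4825, 1.1511]}
side {'camera_matrix': [[379.3176, 0.0, 261.5056], [0.0, 379.3176, 192.1214], [0.0, 0.0, 1.0]], 'R': [[-0.986, -0.1668, -0.0055], [-0.126, 0.7657, -0.6308], [0.1095, -0.6212, -0.776]], 't': [0.4508, 0.1594, 0.9325]}
```

View pics/top0.png

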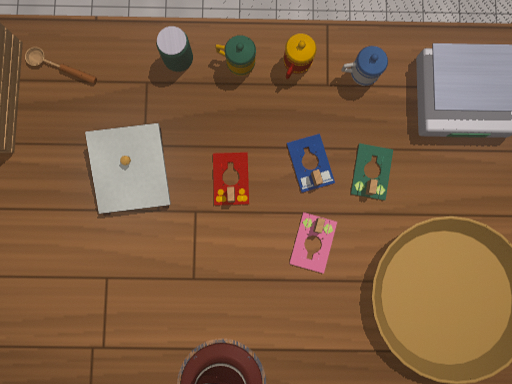

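View pics/side0.png

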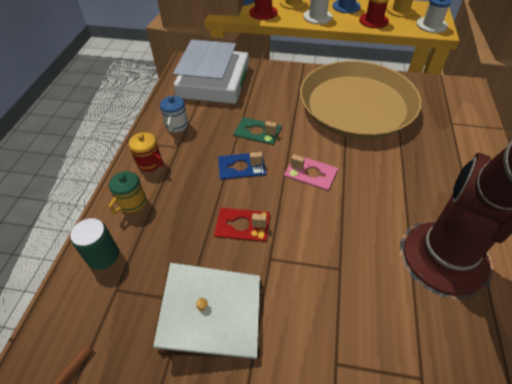

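The top picture shows these candidates: green sign (372,172), pink lookalike (313,243), blue (310,163) and red (231,180). The green scanner-like box (480,133) and the teapots are not signs. The board's stud is at (125,160). I choose the green sign at (372,172), with its grip at (374,187), and check it in close crops.

```bash
python3 - <<'E'
import cv2,numpy as np
t=cv2.imread("pics/top0.png");s=cv2.imread("pics/side0.png")
f=lambda im,x0,y0,w,h,k:cv2.resize(im[y0:y0+h,x0:x0+w],None,fx=k,fy=k,interpolation=cv2.INTER_CUBIC)
a=f(t,340,135,65,75,5);b=f(s,225,110,65,75,5)
c=f(t,80,115,100,105,3.5);d=f(s,150,255,120,110,3)
def hs(a,b):
    h=max(a.shape[0],b.shape[0]);p=lambda i:cv2.copyMakeBorder(i,0,h-i.shape[0],0,0,0);return np.hstack([p(a),p(b)])
cv2.imwrite("pics/c1.png",hs(a,b));cv2.imwrite("pics/c2.png",hs(c,d))
E
```

```text
(no output)
```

View pics/c1.png

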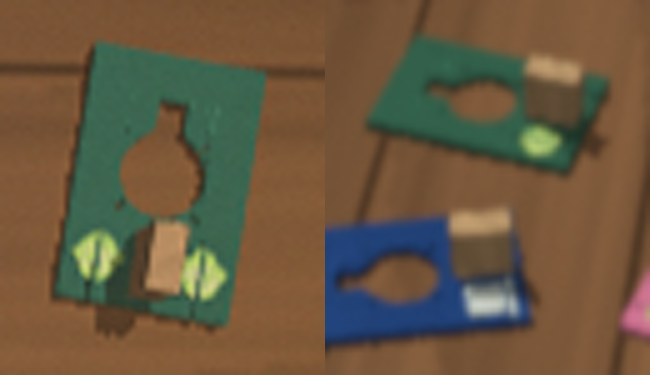

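View pics/c2.png

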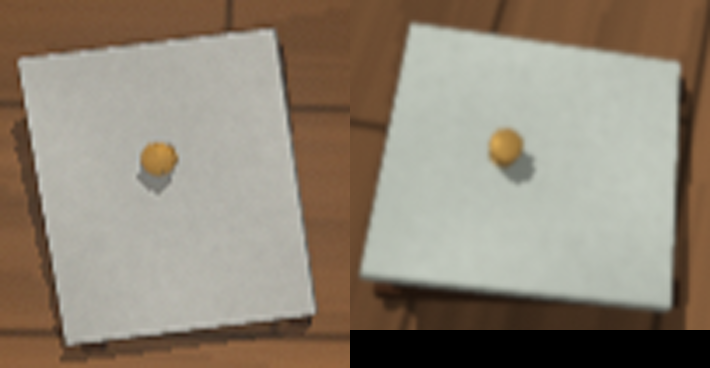

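```bash
cat > h.py <<'E'
import numpy as np, cv2
from scipy.optimize import least_squares
from scipy.spatial.transform import Rotation as Ro
from workcell import get_state, viewer
CI={n:viewer.camera_info(n) for n in("top","side")}
def proj(n,X):
    i=CI[n]; c=np.atleast_2d(X)@np.array(i["R"]).T+np.array(i["t"]); p=c@np.array(i["camera_matrix"]).T
    return p[:,:2]/p[:,2:]
def un(p,k,x0,y0): return (np.array(p,float)+.5)/k-.5+[x0,y0]
E
python3 - <<'E'
from h import *
L=np.array([[67.5,45,6],[67.5,-45,6],[-67.5,-45,6],[-67.5,45,6]])/1000
gt=un([(94,43),(265,73),(224,326),(54,298)],5,340,135)
gs=un([(43,127),(92,37),(282,79),(245,172)],5,225,110)
def P(L,v,slope,z):
    R=Ro.from_euler('ZY',[v[2],-slope],degrees=True); return R.apply(L)+[v[0],v[1],z]
def fit(L,mt,ms,v0,slope,z):
    for name,w in(("both",(1,1)),("top",(1,0)),("side",(0,1))):
        r=least_squares(lambda v:np.r_[w[0]*(proj("top",P(L,v,slope,z))-mt).ravel(),w[1]*(proj("side",P(L,v,slope,z))-ms).ravel()],v0)
        print(name,np.round(r.x,4),"rms",np.sqrt(r.cost*2/(8*sum(w))))
        if name=="both": print(np.round(r.fun.reshape(-1,2),1).tolist())
print("green");fit(L,gt,gs,[.5,-.2,0],0,0)
LB=np.array([[80,90,0],[80,-90,0],[-125,-90,0],[-125,90,0]])/1000
bt=un([(18,60),(274,30),(315,315),(68,345)],3.5,80,115)
bs=un([(10,275),(60,22),(330,62),(322,308)],3,150,255)
print("board");fit(LB,bt,bs,[.5,.3,0],15,.06)
# stud head triangulation
mt=un((158,158),3.5,80,115);ms=un((506-350,147),3,150,255)
r=least_squares(lambda X:np.r_[(proj("top",X)-mt).ravel(),(proj("side",X)-ms).ravel()],[.5,.3,.07]);print("stud head",r.x,r.fun)
# grip top of green
gtp=un((169,258),5,340,135)
# quick check of other signs' positions
E
```

```text
green
both [ 0.534  -0.3776 -9.262 ] rms 0.37339866490304024
[[-0.4, 0.1], [-0.5, 0.1], [0.3, 0.3], [-0.2, -0.2], [-0.3, -0.8], [-0.1, -0.2], [0.7, -0.0], [-0.3, -0.4]]
top [ 0.5341 -0.3781 -9.5626] rms 0.24050975076527387
side [ 0.5336 -0.376  -8.5396] rms 0.3119469064842452
board
both [0.5454 0.2421 7.9733] rms 0.3835559555790761
[[-0.7, 0.0], [-0.2, -0.3], [0.3, 0.2], [-0.9, 0.5], [-0.2, -0.5], [0.2, -0.2], [0.0, -0.3], [-0.2, -0.4]]
top [0.5457 0.2412 7.8672] rms 0.3725361792636208
side [0.5451 0.2428 8.0479] rms 0.09862623398571824
stud head [0.54226032 0.24208165 0.07233971] [ 0.03405867  0.42421004 -0.35486701 -0.06306789]
```

The crop confirms it: a green plate with pale leaves, its grip at the robot end. The two-camera fits agree (0.37 px rms):
- **Green sign:** (0.534, -0.378), yaw -9.3°.
- **Stud foot:** (0.545, 0.242), board yaw 8.0°.

The tool can't tilt, so the sign will have to pivot in the pads when it is pressed onto the slope. I start the travel now.

drive_tool:
  commands:
    - [1, 1, 0, -1, -0.7]
    - [1, 1, 0, -1, -0.7]
    - [1, 1, 0, -1, -0.7]
    - [1, 1, 0, -1, 0]
    - [1, 1, 0, -1, 0]
  newtons: 25

```text
clock: 0.6
tool_pos: [0.3325, 0.4501, 0.2529]
orientation: [-90.1, 0.0, -9.3]
ft_force: [-0.3, -0.4, 0.0]
finger_gap: 0.0853
```

drive_tool:
  commands:
    - [1, 1, 0, -1, 0]
    - [1, 1, 0, -1, 0]
    - [1, 1, 0, -1, 0]
    - [1, 1, 0, -1, 0]
    - [1, 1, 0, -1, 0]

```text
clock: 1.1
tool_pos: [0.4357, 0.3068, 0.253]
orientation: [-90.0, 0.0, -9.3]
ft_force: [0.6, 0.2, -0.2]
finger_gap: 0.0855
```

drive_tool:
  commands:
    - [1, 1, 0, -1, 0]
    - [1, 1, 0, -1, 0]
    - [1, 1, 0, -1, 0]
    - [1, 1, 0, -1, 0]
    - [1, 1, 0, -1, 0]

```text
clock: 1.6
tool_pos: [0.5389, 0.1634, 0.2529]
orientation: [-90.0, 0.1, -9.3]
ft_force: [0.9, 0.5, -0.0]
finger_gap: 0.0853
```

drive_tool:
  commands:
    - [1, 0, 0, -1, 0]
    - [1, 0, 0, -1, 0]
    - [1, 0, 0, -1, 0]
    - [1, 0, 0, -1, 0]
    - [1, 0, 0, -1, 0]

```text
clock: 2.1
tool_pos: [0.5178, 0.0403, 0.2529]
orientation: [-90.0, 0.1, -9.3]
ft_force: [-0.2, 0.1, 0.3]
finger_gap: 0.0851
```

drive_tool:
  commands:
    - [1, 0, 0, -1, 0]
    - [1, 0, 0, -1, 0]
    - [1, 0, 0, -1, 0]
    - [1, 0, 0, -1, 0]
    - [1, 0, 0, -1, 0]

```text
clock: 2.6
tool_pos: [0.4976, -0.083, 0.253]
orientation: [-90.0, 0.1, -9.3]
ft_force: [0.2, 0.4, 0.5]
finger_gap: 0.0856
```

drive_tool:
  commands:
    - [1, 0, 0, -1, 0]
    - [1, 0, 0, -1, 0]
    - [1, 0, 0, -1, 0]
    - [1, 0, 0, -1, 0]
    - [1, 0, 0, -1, 0]

```text
clock: 3.1
tool_pos: [0.4775, -0.2063, 0.2529]
orientation: [-90.0, 0.1, -9.3]
ft_force: [0.2, -0.3, 0.3]
finger_gap: 0.0851
```

drive_tool:
  commands:
    - [1, 0, 0, -1, 0]
    - [1, 0, 0, -1, 0]
    - [1, 0, 0, -1, 0]
    - [1, 0, 0, -1, 0]
    - [1, 0, 0, 0, 0]

```text
clock: 3.6
tool_pos: [0.4598, -0.3085, 0.2529]
orientation: [-90.2, 0.1, -9.7]
ft_force: [-0.3, -0.6, 0.0]
finger_gap: 0.0852
```

```bash
cat >> h.py <<'E'
def backp(n,p,z):
    i=CI[n];R=np.array(i["R"]);t=np.array(i["t"]);d=R.T@np.linalg.solve(np.array(i["camera_matrix"]),[p[0],p[1],1]);o=-R.T@t
    return o+d*(z-o[2])/d[2]
def rel(X):
    s=get_state();R=Ro.from_euler('xyz',s["orientation"],degrees=True)
    print("tool at",np.round(s["tool_pos"],4),np.round(s["orientation"],1),"units to go",np.round(R.inv().apply(np.array(X)-s["tool_pos"])/.025,2))
E
python3 - <<'E'
from h import *
print(backp("top",un((170,257),5,340,135),.044),backp("side",un((228,69),5,225,110),.044))
rel([.4906,-.3705,.034])
E
```

```text
[ 0.49135483 -0.37287911  0.044     ] [ 0.49223183 -0.37077584  0.044     ]
tool at [ 0.4598 -0.3085  0.2529] [-90.2   0.1  -9.7] units to go [ 1.64  8.76 -2.21]
```

drive_tool:
  commands:
    - [1, 0.8, 0.5, -1, 0]
    - [1, 0.8, 0.5, -1, 0]
    - [1, 0, 1, -0.2, 0]
    - [1, 0, 1, 0, 0]
    - [1, 0, 1, 0, 0]

```text
clock: 4.1
tool_pos: [0.4928, -0.3637, 0.1519]
orientation: [-89.9, 0.0, -9.2]
ft_force: [0.5, 1.0, 0.1]
finger_gap: 0.0854
```

```bash
python3 - <<'E'
from h import *
rel([.491,-.3712,.034])
a=viewer.read_camera("top")[:,:,::-1];b=viewer.read_camera("side")[:,:,::-1]
rel([.491,-.3712,.034])
cv2.imwrite("pics/g1.png",np.hstack([cv2.resize(a[120:240,300:420],None,fx=3,fy=3),cv2.resize(b[60:180,200:320],None,fx=3,fy=3)]))
E
```

```text
tool at [ 0.4928 -0.3637  0.1519] [-89.9   0.   -9.2] units to go [-0.02  4.72 -0.31]
tool at [ 0.4907 -0.3619  0.1494] [-89.7   0.5  -9.2] units to go [ 0.11  4.61 -0.39]
```

View pics/g1.png

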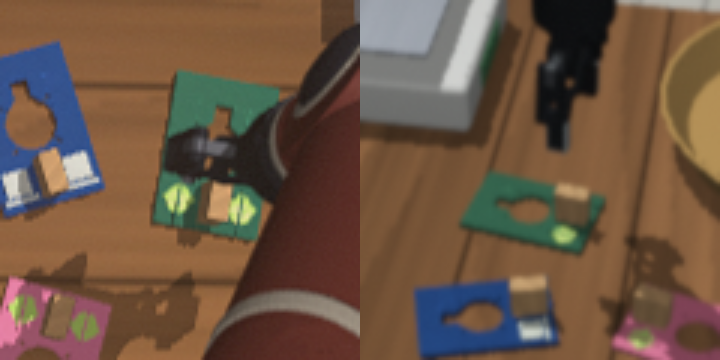

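The gripper stands over the green sign's grip (top crop (215,200)), and the blue sign is clear of it. I descend with small corrections.

drive_tool:
  commands:
    - [1, 0.05, 1, -0.35, 0]
    - [1, 0.05, 1, 0, 0]
    - [1, 0, 1, 0, 0]
    - [1, 0, 0.5, 0, 0]
    - [1, 0, 0, 0, 0]

```text
clock: 4.7
tool_pos: [0.4933, -0.3728, 0.0649]
orientation: [-89.9, 0.1, -9.2]
ft_force: [-0.2, 0.6, -0.4]
finger_gap: 0.0856
```

```bash
python3 - <<'E'
from h import *
for k in range(2):
  rel([.491,-.3712,.034]); b=viewer.read_camera("side")[:,:,::-1]
rel([.491,-.3712,.034])
cv2.imwrite("pics/g2.png",cv2.resize(b[80:180,200:330],None,fx=5,fy=5))
E
```

```text
tool at [ 0.4933 -0.3728  0.0649] [-89.9   0.1  -9.2] units to go [-0.1   1.24  0.05]
tool at [ 0.494  -0.3735  0.0662] [-90.    0.   -9.2] units to go [-0.13  1.29  0.07]
tool at [ 0.4945 -0.3741  0.067 ] [-90.   -0.1  -9.3] units to go [-0.16  1.32  0.09]
```

View pics/g2.png

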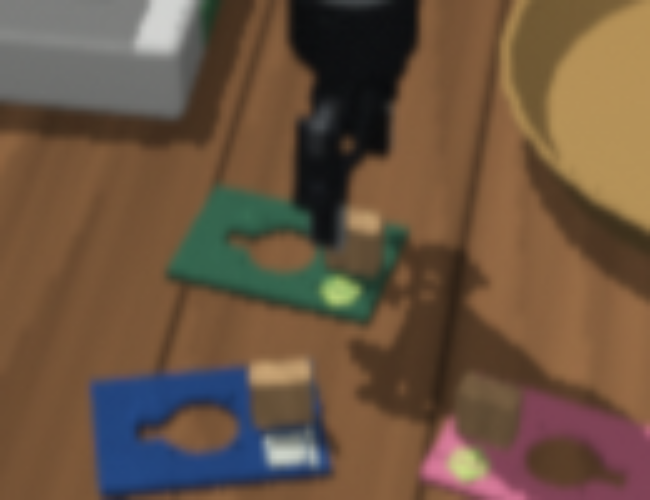

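drive_tool:
  commands:
    - [1, -0.14, 0.5, 0.08, 0]
    - [1, 0, 0.5, 0, 0]
    - [1, 0, 0.3, 0, 0]
    - [1, 0, 0, 0, 0]
    - [1, 0, 0, 0, 0]

```text
clock: 5.3
tool_pos: [0.4908, -0.3716, 0.0335]
orientation: [-90.0, -0.0, -9.3]
ft_force: [0.6, -0.6, -0.2]
finger_gap: 0.0856
```

```bash
python3 - <<'E'
from h import *
for k in range(2):
  rel([.491,-.3712,.034]); b=viewer.read_camera("side")[:,:,::-1]
rel([.491,-.3712,.034])
E
```

```text
tool at [ 0.4908 -0.3716  0.0335] [-90.   -0.   -9.3] units to go [ 0.01 -0.02  0.02]
tool at [ 0.4909 -0.3716  0.0337] [-90.   -0.1  -9.3] units to go [ 0.   -0.01  0.02]
tool at [ 0.4909 -0.3717  0.0339] [-90.   -0.1  -9.3] units to go [ 0.   -0.01  0.02]
```

Now I close, with a modest grip so the sign can pivot later.

drive_tool:
  commands:
    - [0, 0, 0, 0, 0]
    - [0, 0, 0, 0, 0]
    - [0, 0, 0, 0, 0]
    - [0, 0, 0, 0, 0]
    - [0, 0, 0, 0, 0]
  newtons: 30

```text
clock: 5.9
tool_pos: [0.4906, -0.3715, 0.0336]
orientation: [-90.0, -0.0, -9.3]
ft_force: [0.4, 0.1, -1.4]
finger_gap: 0.0175
```

drive_tool:
  commands:
    - [0, 0, 0, 0, 0]
    - [0, 0, 0, 0, 0]
    - [0, 0, -0.2, 0, 0]
    - [0, 0, -0.4, 0, 0]
    - [0, 0, -0.6, 0, 0]

```text
clock: 6.4
tool_pos: [0.4899, -0.3708, 0.0634]
orientation: [-89.9, 0.1, -9.3]
ft_force: [-0.1, 0.7, -1.7]
finger_gap: 0.0172
```

```bash
python3 - <<'E'
from h import *
b=viewer.read_camera("side")[:,:,::-1];rel([.491,-.3712,.034])
cv2.imwrite("pics/g3.png",cv2.resize(b[80:180,200:330],None,fx=5,fy=5))
E
```

```text
tool at [ 0.4917 -0.3722  0.0668] [-90.1  -0.2  -9.3] units to go [-0.04  1.31  0.04]
```

View pics/g3.png

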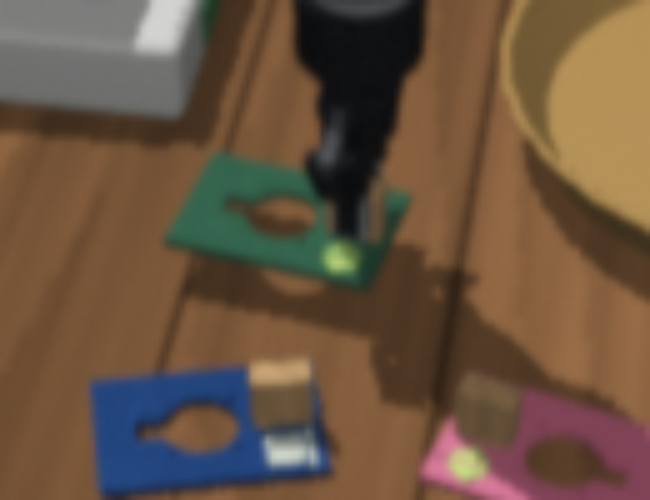

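The sign is lifted level at about a 17 mm gap, and the pads are clear of the plate. Next I lift and turn to the board's heading, then carry the sign over.

drive_tool:
  commands:
    - [0, 0, -0.8, 0, -0.58]
    - [0, 0, -0.8, 0, -0.58]
    - [0, 0, -0.8, 0, -0.58]
    - [0, 0, -0.8, 0, -0.58]
    - [0, 0, -0.8, 0, -0.56]

```text
clock: 6.95
tool_pos: [0.4904, -0.3715, 0.1651]
orientation: [-90.1, -0.0, 8.1]
ft_force: [-0.5, 0.5, -1.9]
finger_gap: 0.0173
```

drive_tool:
  commands:
    - [0, 0.2, 0, 0.5, 0]
    - [0, 0.3, 0, 1, 0]
    - [0, 0.3, 0, 1, 0]
    - [0, 0.2, 0, 1, 0]
    - [0, 0.2, 0, 1, 0]

```text
clock: 7.45
tool_pos: [0.5043, -0.253, 0.1626]
orientation: [-89.9, 0.0, 8.0]
ft_force: [-0.3, 0.3, -1.7]
finger_gap: 0.0174
```

drive_tool:
  commands:
    - [0, 0.2, 0, 1, 0]
    - [0, 0.2, 0, 1, 0]
    - [0, 0.2, 0, 1, 0]
    - [0, 0.2, 0, 1, 0]
    - [0, 0.2, 0, 1, 0]

```text
clock: 7.95
tool_pos: [0.5112, -0.126, 0.1627]
orientation: [-89.9, 0.1, 8.0]
ft_force: [-0.1, 0.4, -1.7]
finger_gap: 0.0176
```

drive_tool:
  commands:
    - [0, 0.1, 0, 1, 0]
    - [0, 0.1, 0, 1, 0]
    - [0, 0.1, 0, 1, 0]
    - [0, 0.1, 0, 1, 0]
    - [0, 0.1, 0, 1, 0]

```text
clock: 8.45
tool_pos: [0.5057, -0.0007, 0.1627]
orientation: [-90.0, 0.1, 8.0]
ft_force: [1.2, -0.5, -2.0]
finger_gap: 0.0177
```

drive_tool:
  commands:
    - [0, 0.1, 0, 1, 0]
    - [0, 0.1, 0, 1, 0]
    - [0, 0.1, 0, 1, 0]
    - [0, 0.1, 0, 1, 0]
    - [0, 0.1, 0, 0.6, 0]

```text
clock: 8.95
tool_pos: [0.5017, 0.1161, 0.1628]
orientation: [-89.9, 0.1, 8.2]
ft_force: [0.1, 0.3, -0.8]
finger_gap: 0.0175
```

drive_tool:
  commands:
    - [0, 0.2, 0, 1, 0]
    - [0, 0, 0, 0.8, 0]
    - [0, 0, 0, 0.5, 0]
    - [0, 0, 0, 0.3, 0]
    - [0, 0, 0, 0, 0]

```text
clock: 9.45
tool_pos: [0.4987, 0.1784, 0.1631]
orientation: [-90.0, 0.0, 8.1]
ft_force: [-0.4, 0.2, -0.7]
finger_gap: 0.0174
```

```bash
python3 - <<'E'
from h import *
T=[.4957,.2351,.1101]
rel(T);a=viewer.read_camera("top")[:,:,::-1];b=viewer.read_camera("side")[:,:,::-1]
rel(T);cv2.imwrite("pics/b1.png",np.hstack([cv2.resize(a[100:250,60:210],None,fx=2.6,fy=2.6),cv2.resize(b[220:370,130:280],None,fx=2.6,fy=2.6)]))
print(get_state()["joint_pos"])
E
```

```text
tool at [0.4987 0.1784 0.1631] [-90.    0.    8.1] units to go [0.2  2.12 2.26]
tool at [0.4992 0.1764 0.1632] [-90.1   0.    7.9] units to go [0.18 2.12 2.35]
[-21.6077206   31.04503767  -0.38095058 107.6961345    0.39289353
  41.29498459  75.68278388]
```

View pics/b1.png

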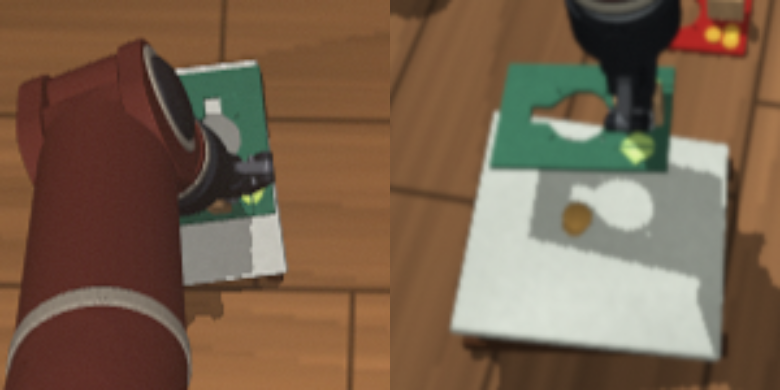

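drive_tool:
  commands:
    - [0, 0.2, 0.3, 0.8, 0]
    - [0, 0, 0.3, 0.8, 0]
    - [0, 0, 0.2, 0.5, 0]
    - [0, 0, 0, 0.2, 0]
    - [0, 0, 0, 0, 0]

```text
clock: 10.05
tool_pos: [0.496, 0.2352, 0.1433]
orientation: [-90.0, 0.0, 8.0]
ft_force: [0.1, -0.3, -1.4]
finger_gap: 0.0175
```

```bash
python3 - <<'E'
from h import *
T=[.4957,.2351,.1101]
rel(T);b=viewer.read_camera("side")[:,:,::-1]
rel(T);
im=cv2.resize(b[230:350,140:270],None,fx=5,fy=5,interpolation=cv2.INTER_CUBIC)
cv2.imwrite("pics/b2.png",im);cv2.imwrite("pics/b2raw.png",b)
E
```

```text
tool at [0.496  0.2352 0.1433] [-90.   0.   8.] units to go [-0.01  1.33 -0.  ]
tool at [0.4963 0.2344 0.1435] [-90.1  -0.    8. ] units to go [-0.02  1.33  0.03]
```

View pics/b2.png

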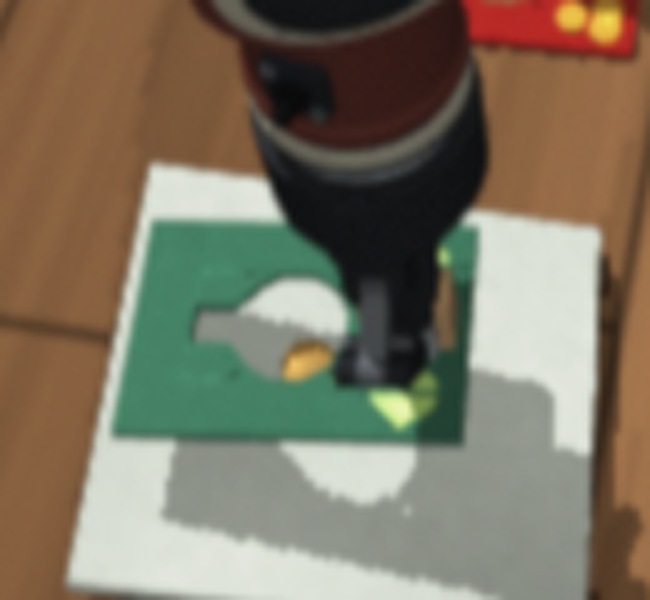

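The side crop shows the plate over the board with the stud (308,358) seen through the round hole. I fit the plate's pose in the hand.

```bash
python3 - <<'E'
from h import *
L=np.array([[67.5,45,6],[67.5,-45,6],[-67.5,-45,6],[-67.5,45,6]])/1000
m=un([(115,431),(155,222),(478,227),(463,438)],5,140,230)
def P(v): return Ro.from_euler('ZY',[v[2],-v[3]],degrees=True).apply(L)+[v[0],v[1],v[4]]
for fixz in(0,1):
  f=lambda v:np.r_[(proj("side",P(v))-m).ravel(),(v[4]-.1096)*(1e4 if fixz else 1)]
  r=least_squares(f,[.53,.24,8,0,.11],x_scale=[.01,.01,1,1,.01]);print(np.round(r.x,4),np.round(r.fun,1))
h=np.array([np.cos(np.radians(8)),np.sin(np.radians(8))]);print("nominal",np.array([.4962,.2349])+.044*h)
E
```

```text
[0.542  0.2363 8.4998 0.3631 0.0975] [ 0.1  0.2  0.  -0.2 -0.1 -0.1 -0.1  0.1 -0. ]
[ 0.539   0.2412  7.9366 -1.483   0.1096] [-0.5  0.6 -0.  -0.5  0.5 -0.7  0.1  0.3 -0. ]
nominal [0.5397718  0.24102362]
```

The nominal and fitted poses agree to within about 1 mm. I lower the sign until its upper edge touches, then follow the arc that lets it pivot in the pads.

drive_tool:
  commands:
    - [0, 0, 0.4, 0, 0]
    - [0, 0, 0.4, 0, 0]
    - [0, 0, 0.3, 0, 0]
    - [0, 0, 0.1, 0, 0]
    - [0, 0, 0, 0, 0]
  newtons: 20

```text
clock: 10.6
tool_pos: [0.4957, 0.235, 0.1125]
orientation: [-90.0, 0.1, 8.0]
ft_force: [-0.0, 0.8, -1.4]
finger_gap: 0.0178
```

drive_tool:
  commands:
    - [0, 0, 0.15, 0, 0]
    - [0, -0.02, 0.15, 0, 0]
    - [0, -0.02, 0.15, 0, 0]
    - [0, -0.02, 0.15, 0, 0]
    - [0, 0, 0, 0, 0]

```text
clock: 11.1
tool_pos: [0.4941, 0.2352, 0.0979]
orientation: [-90.0, 0.0, 8.0]
ft_force: [-2.7, -0.6, 2.3]
finger_gap: 0.0177
```

```bash
python3 - <<'E'
from h import *
T=[.4908,.2345,.0801]
rel(T);b=viewer.read_camera("side")[:,:,::-1]
print(get_state()["ft_force"],get_state()["moment"])
im=cv2.resize(b[230:350,140:270],None,fx=5,fy=5,interpolation=cv2.INTER_CUBIC)
cv2.imwrite("pics/b3.png",im)
E
```

```text
tool at [0.4941 0.2352 0.0979] [-90.   0.   8.] units to go [-0.14  0.71 -0.01]
[-2.71169932 -0.05914276  0.50085879] [ 0.01815561  0.23263121 -0.02089309]
```

View pics/b3.png

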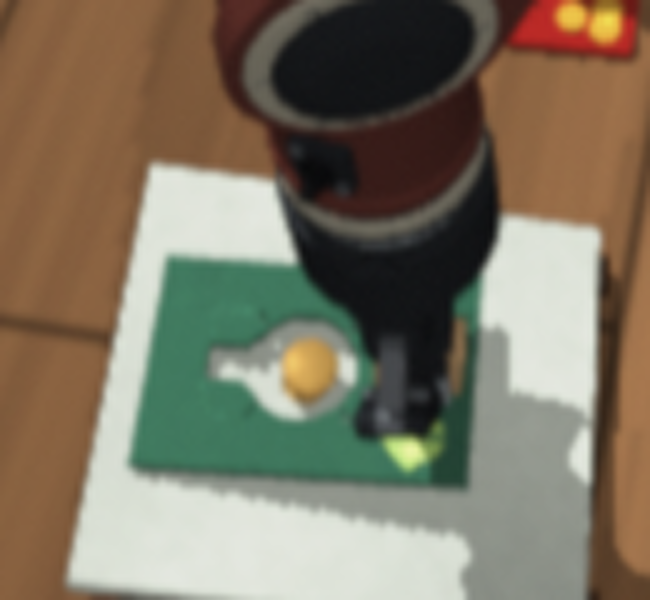

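The stud head (310,368) now shows inside the round hole, the contact force is about 3 N, and the plate is pivoting. I continue down.

drive_tool:
  commands:
    - [0, -0.03, 0.15, 0, 0]
    - [0, -0.03, 0.15, 0, 0]
    - [0, -0.03, 0.15, 0, 0]
    - [0, -0.03, 0.12, 0, 0]
    - [0, 0, 0, 0, 0]

```text
clock: 11.65
tool_pos: [0.4925, 0.2349, 0.0838]
orientation: [-90.0, -0.1, 8.0]
ft_force: [0.9, -0.2, 0.9]
finger_gap: 0.0178
```

drive_tool:
  commands:
    - [0, -0.02, 0.07, 0, 0]
    - [0, 0, 0.06, 0, 0]
    - [0, 0, 0.05, 0, 0]
    - [0, 0, 0, 0, 0]
    - [0, 0, 0, 0, 0]

```text
clock: 12.15
tool_pos: [0.4911, 0.2347, 0.0795]
orientation: [-90.0, -0.0, 8.0]
ft_force: [1.2, -0.2, 1.1]
finger_gap: 0.0177
```

```bash
python3 - <<'E'
from h import *
T=[.4908,.2345,.0801]
rel(T);b=viewer.read_camera("side")[:,:,::-1]
print(get_state()["ft_force"],get_state()["moment"])
im=cv2.resize(b[230:350,140:270],None,fx=5,fy=5,interpolation=cv2.INTER_CUBIC)
cv2.imwrite("pics/b4.png",im)
E
```

```text
tool at [0.4911 0.2347 0.0795] [-90.  -0.   8.] units to go [-0.01 -0.02 -0.01]
[0.86401515 1.16762788 1.10626421] [ 0.02652324 -0.50854804  0.04836491]
```

View pics/b4.png

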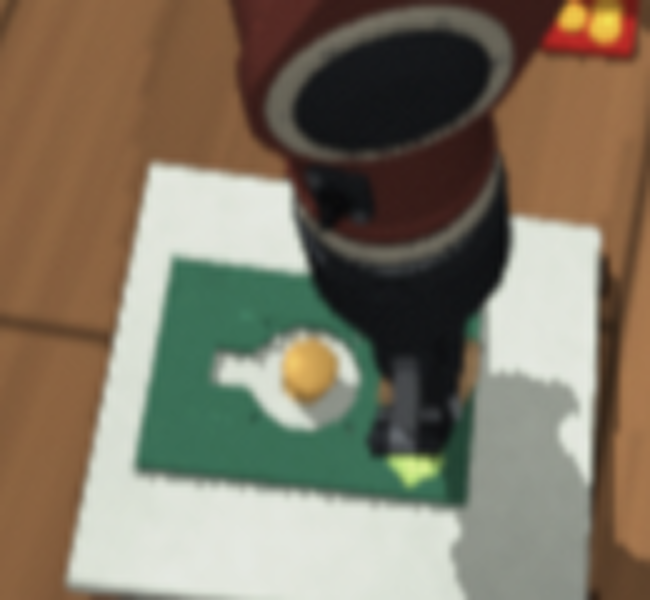

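drive_tool:
  commands:
    - [0, 0, 0.06, 0, 0]
    - [0, 0, 0.04, 0, 0]
    - [0, 0, 0, 0, 0]
    - [0, 0, 0, 0, 0]
    - [0, 0, 0, 0, 0]

```text
clock: 12.7
tool_pos: [0.4911, 0.2347, 0.0793]
orientation: [-90.0, -0.0, 8.0]
ft_force: [-3.7, -1.1, 17.6]
finger_gap: 0.0175
```

```bash
python3 - <<'E'
from h import *
T=[.4908,.2345,.0801]
rel(T);b=viewer.read_camera("side")[:,:,::-1]
print(get_state()["ft_force"],get_state()["moment"])
im=cv2.resize(b[230:350,140:270],None,fx=5,fy=5,interpolation=cv2.INTER_CUBIC)
cv2.imwrite("pics/b5.png",im)
E
```

```text
tool at [0.4911 0.2347 0.0793] [-90.  -0.   8.] units to go [-0.01 -0.03 -0.01]
[-2.82167072 -1.44611753 17.35016998] [-0.31150163  0.34581375  0.01063867]
```

View pics/b5.png

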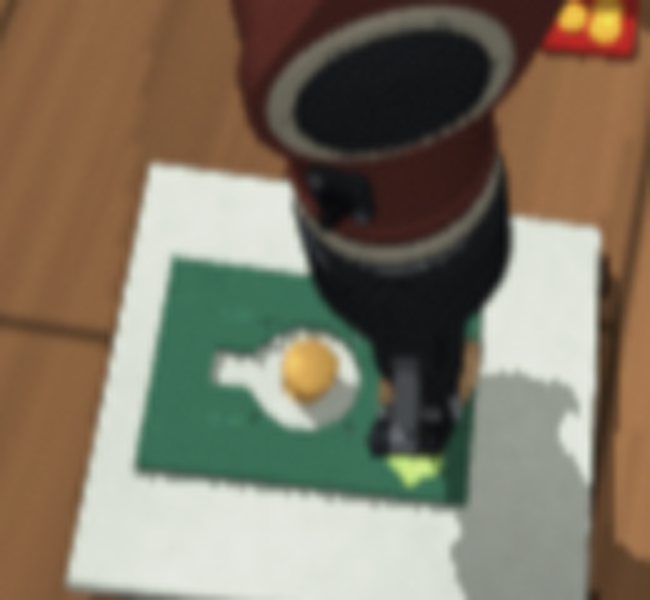

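The force steps to 17 N with only 0.2 mm more travel, so the sign is flat on the board, with the stud (310,370) in the round end. I ease the pressure, grip harder and slide down the slope.

drive_tool:
  commands:
    - [0, 0, -0.05, 0, 0]
    - [0, -0.1, 0.027, 0, 0]
    - [0, -0.15, 0.04, 0, 0]
    - [0, -0.15, 0.04, 0, 0]
    - [0, -0.15, 0.04, 0, 0]
  newtons: 40

```text
clock: 13.25
tool_pos: [0.4799, 0.2337, 0.0764]
orientation: [-89.9, -0.3, 8.0]
ft_force: [3.7, -0.0, 10.6]
finger_gap: 0.0175
```

```bash
python3 - <<'E'
from h import *
b=viewer.read_camera("side")[:,:,::-1]
print(get_state()["ft_force"],get_state()["moment"])
im=cv2.resize(b[230:350,140:270],None,fx=5,fy=5,interpolation=cv2.INTER_CUBIC)
cv2.imwrite("pics/b6.png",im)
E
```

```text
[ 1.01171605 -0.05206245 14.85635867] [ 0.00320236 -0.56681814 -0.00544742]
```

View pics/b6.png

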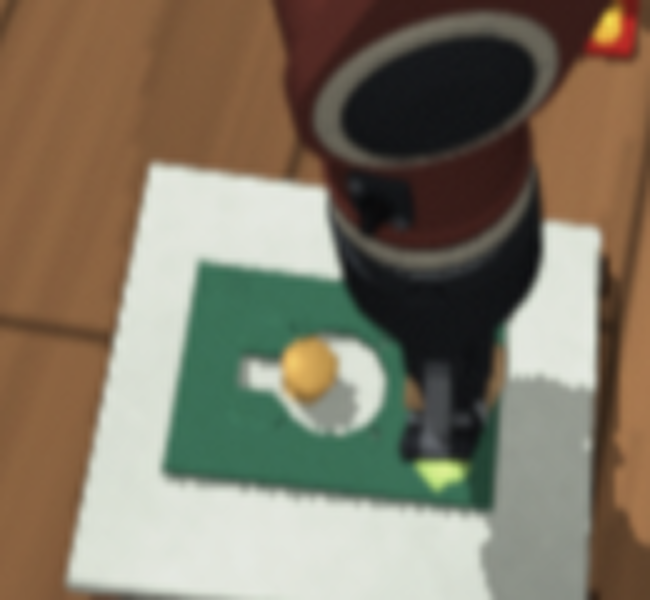

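Sliding well: the stud head is at the taper and the slot's mouth, with the side force under 4 N. I continue.

drive_tool:
  commands:
    - [0, -0.15, 0.035, 0, 0]
    - [0, -0.15, 0.035, 0, 0]
    - [0, -0.15, 0.035, 0, 0]
    - [0, -0.15, 0.035, 0, 0]
    - [0, 0, 0, 0, 0]

```text
clock: 13.8
tool_pos: [0.4626, 0.231, 0.0717]
orientation: [-90.0, -0.0, 8.0]
ft_force: [0.7, 0.3, 7.0]
finger_gap: 0.0173
```

```bash
python3 - <<'E'
from h import *
b=viewer.read_camera("side")[:,:,::-1]
s=get_state();print(s["tool_pos"],s["ft_force"],s["moment"])
im=cv2.resize(b[230:350,140:270],None,fx=5,fy=5,interpolation=cv2.INTER_CUBIC)
cv2.imwrite("pics/b7.png",im)
E
```

```text
[0.46265112 0.23100834 0.07170674] [0.35649249 0.30588147 6.25585781] [ 0.05763075 -0.2002438   0.01724447]
```

View pics/b7.png

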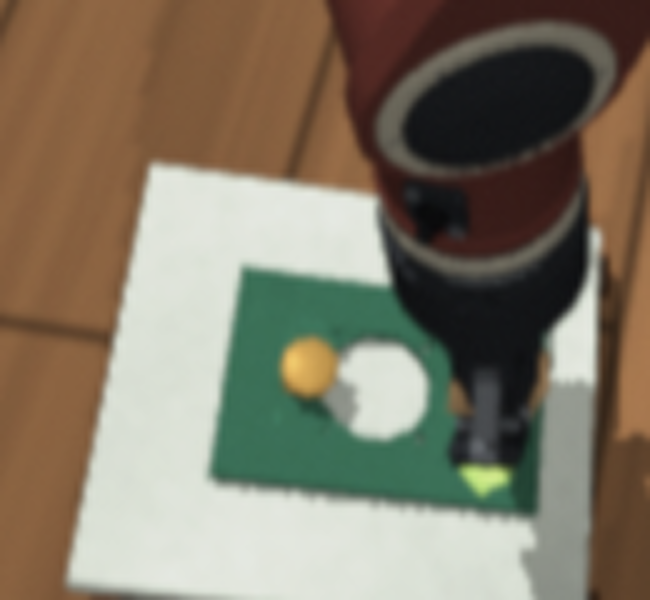

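The stud is now in the slot, and I have slid about 30 mm of the expected 34. I creep to the stop, watching the force.

drive_tool:
  commands:
    - [0, -0.07, 0.018, 0, 0]
    - [0, -0.07, 0.018, 0, 0]
    - [0, -0.04, 0.01, 0, 0]
    - [0, 0, 0, 0, 0]
    - [0, 0, 0, 0, 0]

```text
clock: 14.35
tool_pos: [0.4591, 0.2305, 0.0707]
orientation: [-90.0, -0.1, 8.0]
ft_force: [1.3, -0.7, 6.5]
finger_gap: 0.0175
```

drive_tool:
  commands:
    - [0, -0.04, 0.01, 0, 0]
    - [0, -0.04, 0.01, 0, 0]
    - [0, 0, 0, 0, 0]
    - [0, 0, 0, 0, 0]
    - [0, 0, 0, 0, 0]

```text
clock: 14.85
tool_pos: [0.4578, 0.2303, 0.0704]
orientation: [-89.9, -0.2, 8.0]
ft_force: [2.2, -0.4, 6.9]
finger_gap: 0.0176
```

drive_tool:
  commands:
    - [0, -0.04, 0.01, 0, 0]
    - [0, -0.04, 0.01, 0, 0]
    - [0, 0, 0, 0, 0]
    - [0, 0, 0, 0, 0]
    - [0, 0, 0, 0, 0]

```text
clock: 15.35
tool_pos: [0.4576, 0.2303, 0.0704]
orientation: [-89.9, -0.4, 8.0]
ft_force: [4.8, 0.6, 7.3]
finger_gap: 0.0173
```

drive_tool:
  commands:
    - [0, -0.04, 0.01, 0, 0]
    - [0, -0.04, 0.01, 0, 0]
    - [0, 0, 0, 0, 0]
    - [0, 0, 0, 0, 0]
    - [0, 0, 0, 0, 0]

```text
clock: 15.85
tool_pos: [0.4574, 0.2303, 0.0704]
orientation: [-89.9, -0.6, 7.9]
ft_force: [5.8, -0.2, 8.4]
finger_gap: 0.0176
```

```bash
python3 - <<'E'
from h import *
b=viewer.read_camera("side")[:,:,::-1]
s=get_state();print(s["tool_pos"],s["ft_force"],s["moment"])
im=cv2.resize(b[230:350,140:270],None,fx=5,fy=5,interpolation=cv2.INTER_CUBIC)
cv2.imwrite("pics/b8.png",im)
E
```

```text
[0.45743669 0.23033373 0.07046163] [5.23817571 1.32512051 8.79186151] [-0.12656334 -1.16413782  0.06260596]
```

View pics/b8.png

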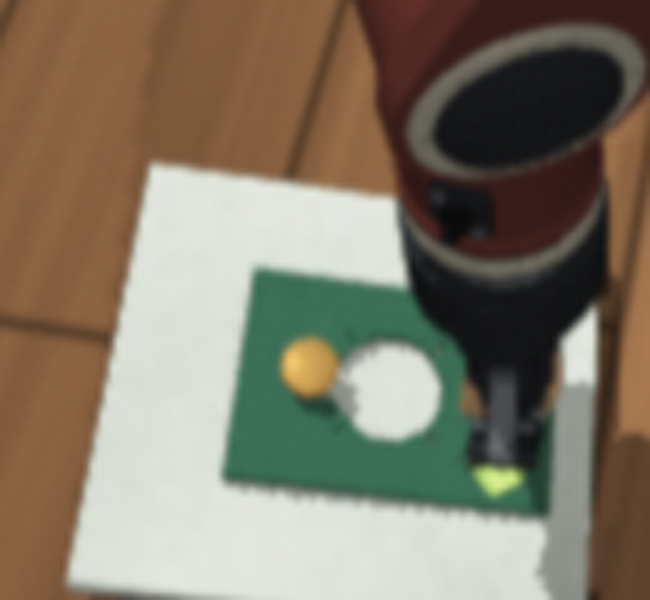

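```bash
python3 - <<'E'
from h import *
L=np.array([[67.5,-45,6],[67.5,45,6],[-67.5,45,6]])/1000
m=un([(255,268),(225,479),(549,515)],5,140,230)
RB=Ro.from_euler('ZY',[7.97,-15],degrees=True);O=np.array([.5454,.2421,.06])
def P(v): return RB.apply(Ro.from_euler('z',v[2],degrees=True).apply(L)+[v[0],v[1],0])+O
r=least_squares(lambda v:(proj("side",P(v))-m).ravel(),[-.038,0,0],x_scale=[.01,.01,1]);print(np.round(r.x,4),np.round(r.fun,1))
s=get_state();print("TCP in board",RB.inv().apply(s["tool_pos"]-O))
print("expected TCP", -.038-.044, .0337)
E
```

```text
[-0.0395  0.0009  0.258 ] [-0.1  0.1 -0.5 -0.2  0.6  0.1]
TCP in board [-0.08301352  0.00054389  0.03307408]
expected TCP -0.08199999999999999 0.0337
```

Stopped against the stud: the last 4 mm commanded moved it under 0.5 mm while the force rose. The fit puts the sign at -39 mm on the board against -38 nominal. I relax the preload and open.

drive_tool:
  commands:
    - [0, 0.05, -0.02, 0, 0]
    - [0, 0.04, -0.01, 0, 0]
    - [0, 0, 0, 0, 0]
    - [0.3, 0, 0, 0, 0]
    - [0.5, 0, 0, 0, 0]
  newtons: 20

```text
clock: 16.4
tool_pos: [0.4527, 0.2289, 0.0685]
orientation: [-90.1, 0.2, 8.0]
ft_force: [-0.7, -0.1, -0.1]
finger_gap: 0.0387
```

drive_tool:
  commands:
    - [0.6, 0, 0, 0, 0]
    - [0.6, 0, 0, 0, 0]
    - [0.6, 0, 0, 0, 0]
    - [0.6, 0, -0.1, 0, 0]
    - [0.6, 0, -0.3, 0, 0]

```text
clock: 16.9
tool_pos: [0.4539, 0.2293, 0.079]
orientation: [-90.0, 0.1, 8.0]
ft_force: [-0.4, 0.9, 0.1]
finger_gap: 0.0509
```

drive_tool:
  commands:
    - [0.6, 0, -0.5, 0, 0]
    - [0.6, 0, -1, 0, 0]
    - [0.6, 0, -1, 0, 0]
    - [0.6, 0, -1, 0, 0]
    - [0.6, 0, -1, 0, 0]

```text
clock: 17.4
tool_pos: [0.4544, 0.2295, 0.194]
orientation: [-90.0, -0.1, 8.0]
ft_force: [0.5, 0.4, -0.2]
finger_gap: 0.0514
```

drive_tool:
  commands:
    - [0.6, 0, 0, -1, 0]
    - [0.6, 0, 0, -1, 0]
    - [0.6, 0, 0, -1, 0]
    - [0.6, 0, 0, -1, 0]
    - [0.6, 0, 0, -1, 0]

```text
clock: 17.9
tool_pos: [0.472, 0.1048, 0.193]
orientation: [-90.0, -0.1, 8.0]
ft_force: [0.2, -0.1, 0.1]
finger_gap: 0.0512
```

drive_tool:
  commands:
    - [0.6, 0, 0, -1, 0]
    - [0.6, 0, 0, -1, 0]
    - [0.6, 0, 0, -1, 0]
    - [0.6, 0, 0, -0.5, 0]
    - [0.6, 0, 0, 0, 0]

```text
clock: 18.4
tool_pos: [0.4843, 0.0172, 0.1925]
orientation: [-90.1, -0.1, 7.8]
ft_force: [0.2, -0.2, -0.3]
finger_gap: 0.051
```

```bash
python3 - <<'E'
from h import *
b=viewer.read_camera("side")[:,:,::-1];a=viewer.read_camera("top")[:,:,::-1]
s=get_state();print(s["clock"],s["tool_pos"],s["ft_force"])
f=lambda im,x,y,w,h,k:cv2.resize(im[y:y+h,x:x+w],None,fx=k,fy=k,interpolation=cv2.INTER_CUBIC)
cv2.imwrite("pics/f1.png",f(b,140,230,130,120,5));cv2.imwrite("pics/f2.png",f(a,75,110,105,115,5));cv2.imwrite("pics/f3.png",a)
E
```

```text
18.5 [0.48397675 0.02026664 0.19213228] [ 0.34985947  0.03435867 -0.32253982]
```

View pics/f1.png

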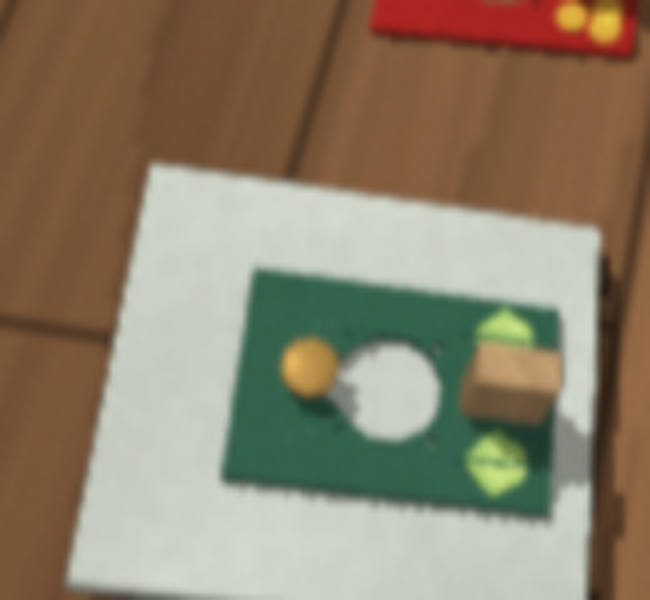

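View pics/f2.png

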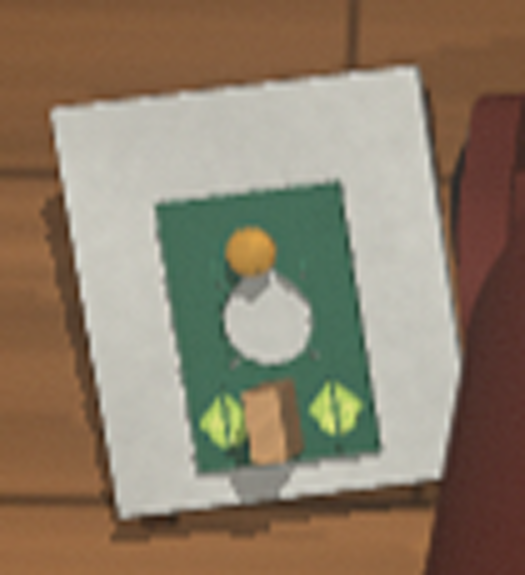

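View pics/f3.png

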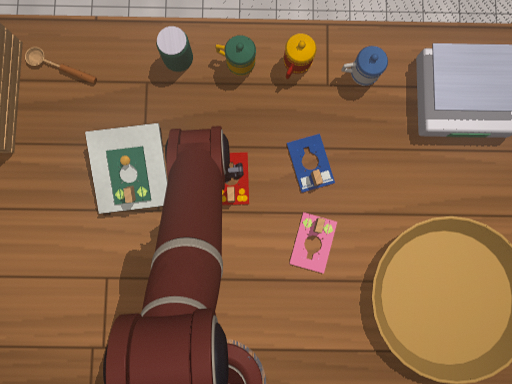

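The stud head covers the slot end (side (310,368), top (250,252)), the sign lies flat, and the red and blue signs have not moved. One last two-camera fit, then hand-in.

```bash
python3 - <<'E'
from h import *
L=np.array([[67.5,45,6],[67.5,-45,6],[-67.5,-45,6],[-67.5,45,6]])/1000
ms=un([(224,480),(256,268),(561,309),(550,517)],5,140,230)
mt=un([(156,204),(341,181),(381,453),(196,474)],5,75,110)
RB=Ro.from_euler('ZY',[7.97,-15],degrees=True);O=np.array([.5454,.2421,.06])
def P(v): return RB.apply(Ro.from_euler('zy',[v[2],-v[3]],degrees=True).apply(L)+[v[0],v[1],v[4]])+O
r=least_squares(lambda v:np.r_[(proj("side",P(v))-ms).ravel(),(proj("top",P(v))-mt).ravel()],[-.038,0,0,0,0],x_scale=[.01,.01,1,1,.01])
print("x y yaw tilt z",np.round(r.x,4),"rms",np.sqrt(np.mean(r.fun**2)))
E
```

```text
x y yaw tilt z [-3.9400e-02  1.0000e-04 -2.4030e-01 -1.2408e+00 -2.5000e-03] rms 0.34743127254220374
```

```bash
python3 -c "
from workcell import order,get_state
print(get_state()['clock']);print(order.sign_off())"
```

```text
18.5
the job is handed in; nothing more can be done
None
```

The green sign is hanging on the board with the stud at the end of its narrow slot. I let go, moved the arm clear and handed the job in at 18.5 s of the 38 s allowed.

- **What I did:** I took the sign by its grip and carried it over the stud. The tool can't tilt, so I pressed the upper edge onto the board and let the sign pivot in the pads. It was flat when the press force rose to about 17 N. I then slid it about 35 mm down the slope to the stop, where the last 4 mm commanded moved it less than 0.5 mm.
- **Final position:** The two-camera fit after release put the sign 39.4 mm below the stud (38 mm nominal), centred to 0.1 mm, yaw -0.2°.
- **Disagreements:** That fit also read 1.4 mm too far down, 1.2° of tilt and 2.5 mm low. A sign resting on the board can't sit below it, so I put these down to corner picking and the 2 mm calibration. The pictures show it flat, with the stud head over the slot end.
- **Other signs:** The red and blue signs look unmoved in the last top picture. The arm covers part of the red one.

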